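# Turn the keyed valve disc to its guide pin and press it home

### The job

Close up the valve block: push the side of the black thumb fin with a fingertip to turn the grey metal disc until the notch in its rim stands over the brass guide pin, then press the disc straight down until it is fully home with the pin in the notch. Only push: do not pinch the fin between the fingers and do not pull the disc up. Leave the loose parts around the block where they are, and finish clear of everything.

Things in the scene. Friction and masses are not known exactly. Their poses are not given: they have to be found in the camera images.
- spindle_top (a point): Centre of the top of the steel spindle (upright, 14 mm diameter), the disc's turning axis. It is part of a fixed dark steel valve block, 136 x 120 mm, whose top face is 36 mm above the worktop and 26 mm below this point; feet reach 75 mm from the axis. The block's position and yaw vary. The frame is the block's: its -x axis points from the spindle to the brass pin.
- pin_top (a point): Top of the fixed brass guide pin (upright, 8 mm diameter, domed), 46 mm from the spindle axis, 12 mm above the block's top face. A brass lug of the same height, 14 mm wide, stands right behind it (5 to 16 mm further out) and shows where the pin is, since the disc overlaps the pin. Same axes as the block.
- notch (a point): Middle of the disc rim notch, at its top face, 46 mm from the axis. Grey metal disc, 100 mm diameter, 9 mm thick; notch 13 mm wide and deep, open, red dot 18 mm inward of it. Disc top face above the block's: 22 mm at the start (underside 1 mm over the pin top), 11 mm seated, pin in the notch 1 mm proud. Turns with the disc; its -x axis points from the spindle through the notch.
- fin_top (a point): Centre of the top of the black thumb fin on the disc, opposite the notch, 33 mm from the axis: an upright wall, 28 mm long along a radius (19 to 47 mm from the axis), 14 mm thick, 22 mm high above the disc's top face. Pushing its flat side turns the disc; about 3 N. Turns with the disc: x radially outward, y normal to the fin's side, counter-clockwise.
- disc (a joint): Turn of the disc about the spindle (rad), counter-clockwise from above positive. 0 or 6.283: the notch is exactly over the pin. It turns either way through more than a whole turn and stays where it is left. It starts between 1.1 and 5.18, so either way may be the shorter. The notch clears the pin within about 0.05 rad either side.
- seat (a joint): How far the disc is pushed down on the spindle (m): 0 raised as at the start, 0.011 fully home on its thrust washer. A stiff sliding fit that stays where it is left: pressing it takes about 5 N anywhere on the disc; off the notch the pin stops it after 1 to 3 mm. Negative: the disc has been pulled up.
- fin_face_a: One flat side of the thumb fin (the disc's +y side, i.e. the counter-clockwise side), 28 mm long, 17 mm high, below a cap 5 mm thick; origin at the middle of this half of the fin, 33 mm from the axis.
- fin_face_b: The other flat side of the thumb fin (the disc's -y side, the clockwise side), same size; origin at the middle of this half of the fin.
- ring: Bystander: loose steel ring gauge lying flat, 54 mm diameter, 18 mm high, origin under its centre. Not to be disturbed.
- fitting: Bystander: loose brass hexagon adaptor standing up, 27 x 31 mm, 40 mm high, origin under its centre. Not to be disturbed.
- weight: Bystander: small loose steel calibration weight with a neck, 27 mm diameter, 62 mm high, standing, origin under its centre. Not to be disturbed.
- nut: Bystander: small loose hexagon union nut with a round top, 22 x 26 mm, 19 mm high, origin under its centre. Not to be disturbed.

How it is judged:
By the outcome, as a careful person would: the job done as asked, in the order asked, and still so for the second after the job is handed in, with the robot touching nothing.
It also fails if it takes over 45 s, if anything falls off the work surface, if the arm or the gripper's body presses on something with over 40 N, if the wrist force passes 120 N, or if a joint passes its speed limit or range.

### The arm

A 7-joint arm with a two-finger parallel gripper is mounted at the origin on the work surface; the furniture and walls round the work are solid. World frame = base frame: x ahead of the robot, y to its left, z up, the work surface at z = 0. Lengths are in mm, angles in rad, forces in N, time in s.
With the tool pointing down it reaches from about 350 to 900 mm from the base axis. Payload 8.1 kg.
Tool frame: the origin (TCP) lies midway between the tips of the shut fingers; the grasp point (between the pads) lies 19 mm behind it; z points along the fingers, x is the direction in which the jaws open and shut, and the axes are right-handed (so a half turn about z gives the same grasp; the last joint's range is limited). The gripper opens to 92 mm and grips with 3 to 60 N. Pads are 19 mm wide; open, the fingers measure 130 mm over their backs; the gripper's body (75 mm by 190 mm) begins 47 mm behind the grasp point.
Start: joints at [1.096, 0.434, 0.025, 1.573, -0.012, 1.134, -0.075], TCP at [227.036, -582.32, 226.742] pointing down, gripper open.
Joint ranges: [-2.62, 2.62], [-0.44, 2.09], [-1.27, 1.32], [0.08, 2.57], [-1.32, 4.46], [0.12, 2], [-2.74, 2.74]. Speed limits (rad/s): [2.22, 2.22, 3.01, 3.01, 3.14, 3.14, 3.14].

### API

Orientations are given as a unit quaternion [x, y, z, w].
In Python, from bench import * gives the robot as it stands. The module is installed in compiled form; this text tells all that it offers.
- The arm moves only by the tool apply_moves, never from a script. Its argument "commands" is a list that holds one entry, the list of rows, each a list of 7 numbers: the shift along the tool's x, y, z in cm, then the turn, a rotation vector about the tool's x, y, z in degrees, then the finger opening in cm, from 0 to 9.18. In form: [[[dx, dy, dz, ax, ay, az, claw], ...]]. A call has 1 to 12 rows; each row shifts and turns the commanded pose from where the row before left it, along the tool's axes as they then stand; what a row does not reach is not made up. A row lasts 1/12 s, in which the tool goes at most 41.7 mm and 7.16 degrees, less where a joint would pass 70% of its speed; a pose out of reach is approached as far as the arm can. A call is refused whole if a number of a shift passes 4.17 or a number of a turn 7.16, either way. A call with a gripper value outside its range is refused whole. The fingers move at their own pace and stop on an object; "newtons" is the grip in N (left out, the last holds). Time passes only in rows, so rows that do not move let the fingers close. It gives the time, the measured TCP pose, the force and the opening at its end, in the units of the state.
- read_state(): the state, without advancing time (a new reading comes with each control period).
- capture(name): name is "side" or "top"; returns the picture (384x512x3 uint8, red, green, blue); there is no depth.
- get_calibration(name): a dict with "fx", "fy", "cx", "cy" (pixels), "rvec" (rotation vector, rad) and "tvec" (3), from world to camera coordinates, as OpenCV has them. Camera axes: x right, y down, z forward; pixel columns grow to the right and rows downward; lengths in mm; the calibration is good to about 2 mm. A picture is of the moment at which its call begins. get_calibration takes no time and is no camera call.
- finish_job(): hands the job in, once; it reports no verdict.
Trained networks look in the newest picture that a camera, given by its name, has taken for a name from the list of things; names that differ only in an ending like _2 or _b are one class to them, and where a whole thing is asked for, a point or a joint stands for the part that bears it (a point fixed in the world has none). Each returns a list of dicts, best first, with "p" (0 to 1); they miss things now and then, are a little off and sometimes report something else, mostly with a low value. They report only what shows in the picture. A call takes as long as a camera call.
- recognise(camera, label): "extent" ([left, top, width, height] in pixels, round what is visible of it).
- tip_of(camera, label): "uv" ([column, row] in pixels: a listed point, or the origin of a listed thing).
The state is a dict: "time": time; "qpos": joint angles; "joint_velocities": joint speeds; "joint_torque": joint torques, N m; "tool_pos": TCP position; "eef_rot": TCP orientation; "contact_force": force on the tool from outside, world axes, zero at the start; "ft_torque": the same for the moment, N m; "grip_width": finger opening in mm.
Only numpy, scipy, OpenCV 4.12 (cv2) and the standard library are available. Lean on these libraries where they do the work, as an engineer would, in place of code of your own. Each camera call takes 0.05 s, during which the arm holds its last target.

## Working session

There is one attempt and no reset: what is moved stays moved. The work goes in short steps, Python scripts to look and compute and a tool call to move; the robot and the scene stay as the last step left them, time stands still between calls to the robot, and variables do not carry over. Pictures are saved under pics/ and viewed, and the job is handed in when it is done.

Besides the shell and the picture viewer there is one more tool, called after "Request:" by a JSON object that holds its "name" and its "arguments". apply_moves: Moves the arm, as the interface text tells. Its arguments: {"type":"object","properties":{"commands":{"type":"array","items":{"type":"array","items":{"type":"array","items":{"type":"number"}}}},"newtons":{"type":"number"}},"required":["commands"]}

```bash
mkdir -p pics; cat > h.py <<'E'
from bench import *
import numpy as np, cv2
from scipy.spatial.transform import Rotation as R
def ray(cam,uv):
    c=get_calibration(cam); K=np.array([[c['fx'],0,c['cx']],[0,c['fy'],c['cy']],[0,0,1.]])
    Rm=cv2.Rodrigues(np.array(c['rvec'],float))[0]; t=np.array(c['tvec'],float).ravel()
    d=Rm.T@np.linalg.inv(K)@np.array([uv[0],uv[1],1.]); o=-Rm.T@t
    return o,d/np.linalg.norm(d)
def atz(cam,uv,z):
    o,d=ray(cam,uv); return o+d*(z-o[2])/d[2]
def proj(cam,p):
    c=get_calibration(cam); K=np.array([[c['fx'],0,c['cx']],[0,c['fy'],c['cy']],[0,0,1.]])
    return cv2.projectPoints(np.array(p,float).reshape(-1,1,3),np.array(c['rvec'],float),np.array(c['tvec'],float),K,None)[0].reshape(-1,2)
def shot(cam,name):
    im=capture(cam); cv2.imwrite(f'pics/{name}.png',im[:,:,::-1]); return im
E
python3 - <<'E'
from h import *
for c in('top','side'):
    shot(c,c+'0'); print(c,ray(c,(256,192)))
H=dict(spindle_top=62,pin_top=48,notch=58,fin_top=80,ring=0,fitting=0,weight=0,nut=0)
for l,z in H.items():
    for c in('top','side'):
        for r in tip_of(c,l)[:2]: print(l,c,np.round(r['uv'],1),round(r['p'],2),np.round(atz(c,r['uv'],z),1))
s=read_state(); print(s['time'],s['tool_pos'],s['eef_rot'],s['contact_force'],R.from_quat(s['eef_rot']).as_matrix().round(3))
E
```

```text
top (array([508.09058242,  56.31402745, 984.42663044]), array([ 0.06676402, -0.00719682, -0.99774284]))
side (array([ 640.94271945, -738.90599191,  394.83887542]), array([-0.03744193,  0.92327179, -0.38231832]))
spindle_top top [245.  208.6] 0.56 [537.5  71.2  62. ]
spindle_top side [220.6 188.9] 0.59 [532.8  73.2  62. ]
pin_top top [259.2 225.8] 0.6 [504.   43.6  48. ]
pin_top side [205.1 198. ] 0.68 [502.7  53.4  48. ]
notch top [233.9 196.3] 0.83 [561.8  92.9  58. ]
notch side [240.2 186.3] 0.69 [571.9 103.   58. ]
fin_top top [257.7 225.1] 0.92 [505.5  46.8  80. ]
fin_top side [209.1 182.7] 0.95 [510.6  60.4  80. ]
ring top [193.4 254.3] 0.79 [445.8 178.8   0. ]
ring side [194.8 195.3] 0.62 [456.3 176.5   0. ]
fitting top [295.5 162.3] 0.6 [635.8 -33.6   0. ]
fitting top [194.7 173.8] 0.28 [612.5 177.    0. ]
fitting side [263.9 247.4] 0.57 [631.1 -55.4   0. ]
weight top [196.5 173.2] 0.68 [613.8 173.2   0. ]
weight side [259.5 197.7] 0.67 [612.5 179.8   0. ]
nut top [235.5 155.1] 0.65 [651.5  91.8   0. ]
0.9 [ 227.04274185 -582.32163782  226.7670748 ] [ 8.25595291e-01 -5.64262716e-01  3.50500506e-05  2.52280106e-05] [-0.4889975  -0.53013233 -0.65539474] [[ 0.363 -0.932  0.   ]
 [-0.932 -0.363 -0.   ]
 [ 0.     0.    -1.   ]]
```

```bash
python3 - <<'E'
import cv2
a=cv2.imread('pics/top0.png');b=cv2.imread('pics/side0.png')
cv2.imwrite('pics/t0z.png',cv2.resize(a[120:290,150:350],(800,680),interpolation=2)[:600])
cv2.imwrite('pics/s0z.png',cv2.resize(b[120:270,140:340],(800,600),interpolation=2))
E
```

```text
(no output)
```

View pics/t0z.png

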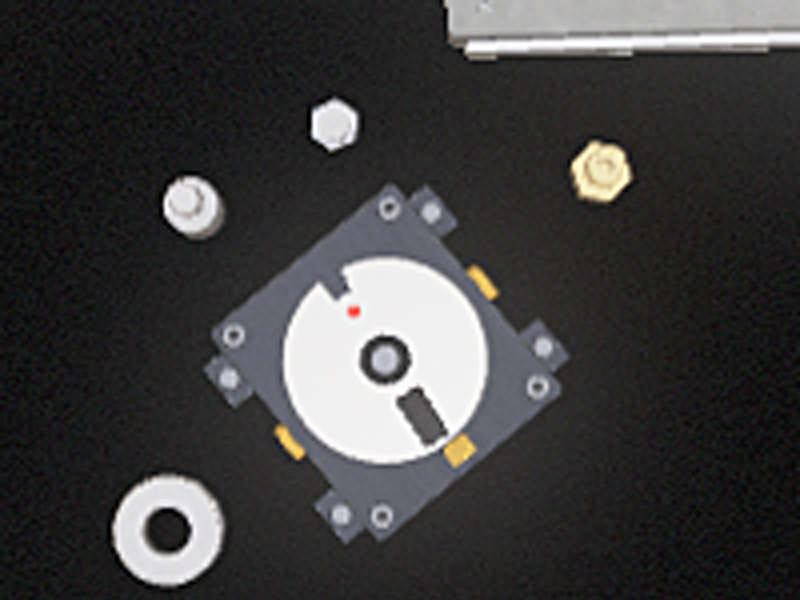

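View pics/s0z.png

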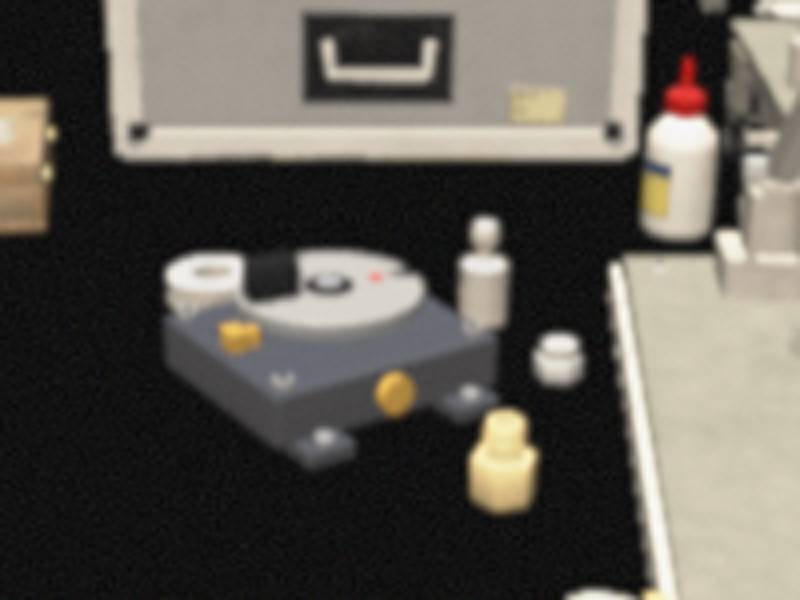

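View pics/side0.png

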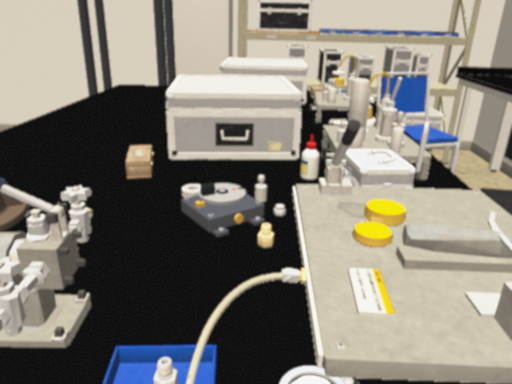

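View pics/top0.png

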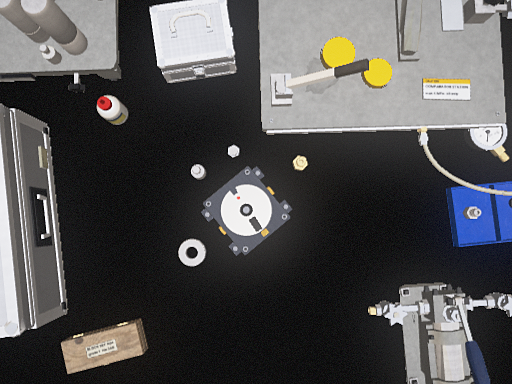

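The top view shows the spindle at about (246,210), red dot (238.5,198), notch (234.5,191), fin (255,224) and brass lug (265,232.5). The disc is almost half a turn off, so I'll measure it properly.

```bash
cat >> h.py <<'E'
def measure(im,zt,verbose=True):
    # top picture; zt = disc top height
    f=im.astype(int); r,g,b=f[...,0],f[...,1],f[...,2]
    roi=np.zeros(r.shape,bool); roi[155:260,195:300]=True
    disc=((f.min(2)>185)&roi).astype(np.uint8)
    n,lab,st,ce=cv2.connectedComponentsWithStats(disc); k=1+np.argmax(st[1:,4])
    cs=cv2.findContours((lab==k).astype(np.uint8),cv2.RETR_EXTERNAL,cv2.CHAIN_APPROX_NONE)[0]
    c=max(cs,key=len); h=cv2.convexHull(c); e=cv2.fitEllipse(h)
    ctr=atz('top',e[0],zt)
    out={'ctr':ctr,'ell':e}
    w=np.clip(r-np.maximum(g,b)-60,0,None)*roi
    if w.sum()>0:
        v,u=np.nonzero(w); ww=w[v,u]; p=((u*ww).sum()/ww.sum(),(v*ww).sum()/ww.sum()); out['red']=atz('top',p,zt)
    y=((r-b>80)&(g-b>40)&roi).astype(np.uint8)
    n,lab,st,ce=cv2.connectedComponentsWithStats(y)
    out['brass']=[(st[i,4],ce[i].round(1),atz('top',ce[i],48).round(1)) for i in range(1,n) if st[i,4]>5]
    return out
E
python3 - <<'E'
from h import *
im=cv2.imread('pics/top0.png')[:,:,::-1]
m=measure(im,58); print(m)
c=m['ctr']; 
for n,p in [('red',m['red'])]+[('b',q[2]) for q in m['brass']]:
    d=p-c; print(n,d[:2].round(1),np.hypot(*d[:2]).round(1),np.degrees(np.arctan2(d[1],d[0])).round(1))
f=tip_of('top','fin_top')[0]['uv']; d=atz('top',f,80)-c;print(d,np.degrees(np.arctan2(d[1],d[0])))
f=np.array((254.9,223.6)); d=atz('top',f,80)-c;print(d,np.degrees(np.arctan2(d[1],d[0])))
E
```

```text
{'ctr': array([535.54232877,  69.63585159,  58.        ]), 'ell': ((245.83541870117188, 209.68724060058594), (50.703433990478516, 50.81789779663086), 42.674293518066406), 'red': array([559.56341804,  84.76486666,  58.        ]), 'brass': [(np.int32(25), array([270.1, 190.1]), array([574.4,  21.6,  48. ])), (np.int32(26), array([221.9, 230.1]), array([495.8, 117. ,  48. ])), (np.int32(37), array([264.4, 232. ]), array([491.8,  33.4,  48. ]))]}
red [24.  15.1] 28.4 32.2
b [ 38.9 -48. ] 61.8 -51.0
b [-39.7  47.4] 61.8 130.0
b [-43.7 -36.2] 56.8 -140.4
[-30.03807023 -22.79794551  22.        ] -142.80265134167507
[-27.17255131 -17.48480077  22.        ] -147.23981648411922
```

```bash
python3 - <<'E'
from h import *
for s in np.linspace(0,1,6):
    p=np.array([227,-582,226])+s*np.array([299,606,0]); q=p.copy(); q[2]=0
    print(p.round(),proj('top',[p,q]).round().tolist(),proj('side',[p,q]).round().tolist())
for uv in [(370,310),(440,310),(470,350),(405,290),(265,130),(500,130)]: print(uv,atz('top',uv,0).round(),atz('top',uv,200).round())
E
```

```text
[ 227. -582.  226.] [[665.0, 404.0], [569.0, 362.0]] [[-489.0, 333.0], [-294.0, 571.0]]
[ 287. -461.  226.] [[585.0, 365.0], [507.0, 332.0]] [[-167.0, 234.0], [-88.0, 431.0]]
[ 347. -340.  226.] [[505.0, 326.0], [447.0, 302.0]] [[-3.0, 183.0], [34.0, 348.0]]
[ 406. -218.  226.] [[427.0, 288.0], [387.0, 273.0]] [[97.0, 153.0], [115.0, 293.0]]
[466. -97. 226.] [[349.0, 250.0], [327.0, 244.0]] [[165.0, 132.0], [172.0, 254.0]]
[526.  24. 226.] [[273.0, 212.0], [268.0, 215.0]] [[213.0, 117.0], [214.0, 225.0]]
(370, 310) [ 331. -183.    0.] [ 367. -134.  200.]
(440, 310) [ 331. -325.    0.] [ 367. -248.  200.]
(470, 350) [ 251. -384.    0.] [ 303. -294.  200.]
(405, 290) [ 372. -255.    0.] [ 399. -192.  200.]
(265, 130) [704.  30.   0.] [665.  35. 200.]
(500, 130) [ 702. -463.    0.] [ 663. -358.  200.]
```

Request:
{"name": "apply_moves", "arguments": {"commands": [[[0,0,-3.8,0,0,0,0],[0,0,-3.8,0,0,0,0],[0,0,-3.8,0,0,0,0],[0,0,-3.6,0,0,0,0],[-2.5,-2.8,0,0,0,0,0],[-2.5,-2.8,0,0,0,0,0],[-2.5,-2.8,0,0,0,0,0],[-2.5,-2.8,0,0,0,0,0],[-2.5,-2.8,0,0,0,0,0],[-2.5,-2.8,0,0,0,0,0]]], "newtons": 10}}

```text
time: 1.78
tool_pos: [329.5, -379.8, 377.0]
eef_rot: [0.826, -0.564, 0.0, 0.0]
contact_force: [0.9, -0.5, 0.2]
grip_width: 30.0
```

```bash
cat > st.py <<'E'
from h import *
s=read_state(); M=R.from_quat(s['eef_rot']).as_matrix()
print(round(s['time'],2),'q',np.round(s['qpos'],2),'p',np.round(s['tool_pos'],1),'yaw',np.degrees(np.arctan2(M[1,0],M[0,0])).round(1),'zax',M[:,2].round(3),'F',np.round(s['contact_force'],1),'T',np.round(s['ft_torque'],2),'w',s['grip_width'])
E
python3 st.py
```

```text
1.78 q [ 0.82  0.15 -0.08  1.6   0.01  1.39 -0.46] p [ 329.5 -379.8  377. ] yaw -68.7 zax [ 0.    -0.001 -1.   ] F [ 0.9 -0.5  0.2] T [ 0.03 -0.07 -0.02] w 30.008846194191722
```

Request:
{"name": "apply_moves", "arguments": {"commands": [[[-2.54,-2.74,0,0,0,0,0],[-2.54,-2.74,0,0,0,0,0],[-2.54,-2.74,0,0,0,0,0],[-2.54,-2.74,0,0,0,0,0],[-2.54,-2.74,0,0,0,0,0],[-2.54,-2.74,0,0,0,0,0],[-2.54,-2.74,0,0,0,0,0],[-2.54,-2.74,0,0,0,0,0],[-2.54,-2.74,0,0,0,0,0],[-2.54,-2.74,0,0,0,0,0],[-2.54,-2.74,0,0,0,0,0],[-2.54,-2.74,0,0,0,0,0]]]}}

```text
time: 2.78
tool_pos: [525.2, 23.5, 377.0]
eef_rot: [0.825, -0.564, 0.0, -0.0]
contact_force: [0.5, -0.5, -0.6]
grip_width: 0.5
```

Request:
{"name": "apply_moves", "arguments": {"commands": [[[0,0,2,0,0,-7.1,0],[0,0,2,0,0,-7.1,0],[0,0,2,0,0,-7.1,0],[0,0,2,0,0,-7.1,0],[0,0,2,0,0,-7.1,0],[0,0,2,0,0,-7.1,0],[0,0,2,0,0,-7.1,0],[0,0,2,0,0,-7.1,0],[0,0,0,0,0,-7.1,0],[0,0,0,0,0,-7.1,0],[0,0,0,0,0,-7.1,0],[0,0,0,0,0,-7.1,0]]]}}

```text
time: 3.78
tool_pos: [524.7, 21.8, 216.6]
eef_rot: [0.989, 0.146, -0.0, 0.0]
contact_force: [-0.2, 0.4, 0.1]
grip_width: 0.2
```

Request:
{"name": "apply_moves", "arguments": {"commands": [[[0,0,0,0,0,-7.1,0],[0,0,0,0,0,-7.1,0],[0,0,0,0,0,-7.1,0],[0,0,0,0,0,-7.1,0],[0,0,0,0,0,-7.1,0],[0,0,0,0,0,-7.1,0],[0,0,0,0,0,-7.1,0],[0,0,0,0,0,-7.1,0],[0,0,0,0,0,-7.1,0],[0,0,0,0,0,-7.1,0],[0,0,0,0,0,-7.1,0],[0,0,0,0,0,-7.1,0]]]}}

```text
time: 4.78
tool_pos: [524.8, 21.6, 216.8]
eef_rot: [0.629, 0.777, -0.0, 0.0]
contact_force: [-0.0, -0.4, -0.3]
grip_width: 0.4
```

```bash
python3 st.py
```

```text
4.78 q [ 0.62  0.49 -1.07  1.77  0.47  1.16  1.19] p [524.8  21.6 216.8] yaw 102.0 zax [ 0. -0. -1.] F [-0.  -0.4 -0.3] T [ 0.18 -0.11  0.05] w 0.4471952865402984
```

Request:
{"name": "apply_moves", "arguments": {"commands": [[[0,0,3.5,0,0,-6.8,0],[0,0,3.5,0,0,-6.8,0],[0,0,3.0,0,0,-6.8,0],[0,0,2,0,0,0,0],[0,0,0,0,0,0,0]]]}}

```text
time: 5.2
tool_pos: [522.3, 20.7, 92.8]
eef_rot: [0.484, 0.875, -0.002, -0.003]
contact_force: [-1.9, -0.7, 0.1]
grip_width: 0.5
```

```bash
python3 st.py; python3 - <<'E'
from h import *
for c in('top','side'):
    shot(c,c+'1')
a=cv2.imread('pics/top1.png');b=cv2.imread('pics/side1.png')
o=np.hstack([cv2.resize(a[130:280,170:320],(400,400),interpolation=2),cv2.resize(b[100:250,140:290],(400,400),interpolation=2)]);cv2.imwrite('pics/z1.png',o)
E
```

```text
5.2 q [ 0.57  0.66 -1.03  1.91  0.69  0.98  1.35] p [522.3  20.7  92.8] yaw 122.1 zax [-0.006 -0.    -1.   ] F [-1.9 -0.7  0.1] T [ 0.15 -0.02 -0.05] w 0.487163762864777
```

View pics/z1.png

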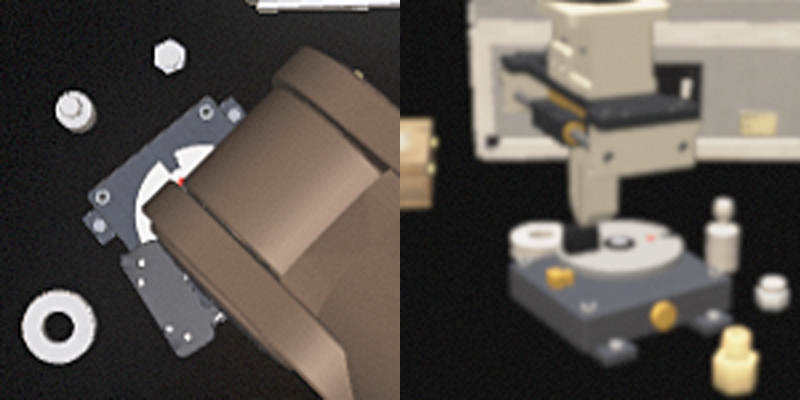

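The closed finger is just off the fin's counter-clockwise side. Next I go down to z=66 and make contact.

Request:
{"name": "apply_moves", "arguments": {"commands": [[[0,0.1,1.0,0,0,0,0],[0,0.1,1.0,0,0,0,0],[0,0.1,0.5,0,0,0,0],[0,0,0,0,0,0,0],[0,0,0,0,0,0,0]]]}}

```text
time: 5.72
tool_pos: [527.3, 23.5, 71.7]
eef_rot: [0.484, 0.875, -0.0, -0.0]
contact_force: [-0.8, -0.9, 0.6]
grip_width: 0.4
```

```bash
python3 st.py
```

```text
5.72 q [ 0.54  0.69 -1.    1.92  0.72  0.94  1.32] p [527.3  23.5  71.7] yaw 122.1 zax [-0. -0. -1.] F [-0.8 -0.9  0.6] T [ 0.2  -0.08  0.05] w 0.4368907187428963
```

Request:
{"name": "apply_moves", "arguments": {"commands": [[[0,-0.2,0.5,0,0,0,0],[0.3,0,0,0,0,0,0],[0.3,0,0,0,0,0,0],[0,0,0,0,0,0,0],[0,0,0,0,0,0,0]]]}}

```text
time: 6.13
tool_pos: [522.3, 27.8, 66.9]
eef_rot: [0.484, 0.875, 0.0, 0.0]
contact_force: [-0.4, -1.1, -0.6]
grip_width: 0.0
```

Request:
{"name": "apply_moves", "arguments": {"commands": [[[0.2,0,0,0,0,0,0],[0.1,0,0,0,0,0,0],[0,0,0,0,0,0,0]]]}}

```text
time: 6.38
tool_pos: [520.7, 30.3, 66.8]
eef_rot: [0.484, 0.875, 0.0, 0.0]
contact_force: [-0.5, 0.1, 0.6]
grip_width: 0.1
```

```bash
python3 st.py
```

```text
6.38 q [ 0.53  0.69 -1.    1.94  0.73  0.93  1.29] p [520.7  30.3  66.8] yaw 122.1 zax [ 0.  0. -1.] F [-0.5  0.1  0.6] T [ 0.13 -0.1  -0.07] w 0.12998042830614145
```

Request:
{"name": "apply_moves", "arguments": {"commands": [[[0.1,0,0,0,0,0,0],[0.1,0,0,0,0,0,0],[0.212,-0.152,0,0,0,3.5,0],[0.212,-0.152,0,0,0,3.5,0],[0.212,-0.152,0,0,0,3.5,0],[0.212,-0.152,0,0,0,3.5,0]]]}}

```text
time: 6.88
tool_pos: [511.0, 36.0, 66.8]
eef_rot: [0.589, 0.808, 0.0, 0.001]
contact_force: [2.3, -1.8, -0.4]
grip_width: 0.4
```

```bash
python3 st.py;  python3 - <<'E'
from h import *
for c in('top','side'):
    shot(c,c+'2')
a=cv2.imread('pics/top2.png');b=cv2.imread('pics/side2.png')
o=np.hstack([cv2.resize(a[130:280,170:320],(400,400),interpolation=2),cv2.resize(b[130:250,160:280],(400,400),interpolation=2)]);cv2.imwrite('pics/z2.png',o)
E
```

```text
6.88 q [ 0.49  0.65 -0.95  1.97  0.69  0.88  1.06] p [511.   36.   66.8] yaw 107.9 zax [ 0.001 -0.    -1.   ] F [ 2.3 -1.8 -0.4] T [-0.31 -0.66 -0.01] w 0.35684709730063857
```

View pics/z2.png

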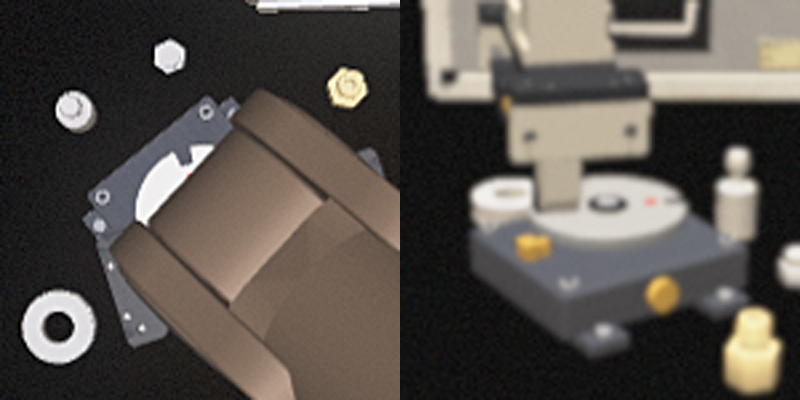

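Request:
{"name": "apply_moves", "arguments": {"commands": [[[0.212,-0.152,0,0,0,3.5,0],[0.212,-0.152,0,0,0,3.5,0],[0.212,-0.152,0,0,0,3.5,0],[0.212,-0.152,0,0,0,3.5,0],[0.212,-0.152,0,0,0,3.5,0],[0.212,-0.152,0,0,0,3.5,0],[0.212,-0.152,0,0,0,3.5,0],[0.212,-0.152,0,0,0,3.5,0],[0.212,-0.152,0,0,0,3.5,0],[0.212,-0.152,0,0,0,3.5,0],[0.212,-0.152,0,0,0,3.5,0],[0.212,-0.152,0,0,0,3.5,0]]]}}

```text
time: 7.98
tool_pos: [493.1, 61.2, 66.6]
eef_rot: [0.838, 0.545, -0.0, 0.0]
contact_force: [0.5, -2.7, 0.0]
grip_width: 0.7
```

```bash
cat >> st.py <<'E'
C=np.array([535.5,70]); d=np.array(s['tool_pos'])[:2]-C
print('rel along tool x,y', d@M[:2,0], d@M[:2,1], 'F tool', (M.T@s['contact_force']).round(1))
E
python3 st.py
```

```text
7.98 q [ 0.34  0.56 -0.77  2.01  0.55  0.79  0.39] p [493.1  61.2  66.6] yaw 66.0 zax [-0.    -0.001 -1.   ] F [ 0.5 -2.7  0. ] T [-0.53 -0.33 -0.04] w 0.7088949745934671
rel along tool x,y -25.24227955688069 -35.21198499188937 F tool [-2.2  1.6 -0. ]
```

Tracking well (offset 25, radius 35). I'll continue.

Request:
{"name": "apply_moves", "arguments": {"commands": [[[0.212,-0.15,0,0,0,3.5,0],[0.212,-0.15,0,0,0,3.5,0],[0.212,-0.15,0,0,0,3.5,0],[0.212,-0.15,0,0,0,3.5,0],[0.212,-0.15,0,0,0,3.5,0],[0.212,-0.15,0,0,0,3.5,0],[0.212,-0.15,0,0,0,3.5,0],[0.212,-0.15,0,0,0,3.5,0],[0.212,-0.15,0,0,0,3.5,0],[0.212,-0.15,0,0,0,3.5,0],[0.212,-0.15,0,0,0,3.5,0],[0.212,-0.15,0,0,0,3.5,0]]]}}

```text
time: 8.98
tool_pos: [496.6, 91.6, 66.4]
eef_rot: [0.978, 0.208, -0.001, 0.0]
contact_force: [-0.7, -2.0, 0.3]
grip_width: 0.5
```

```bash
python3 st.py
```

```text
8.98 q [ 0.14  0.52 -0.58  2.    0.41  0.74 -0.26] p [496.6  91.6  66.4] yaw 24.1 zax [-0.002 -0.001 -1.   ] F [-0.7 -2.   0.3] T [-0.46  0.18 -0.05] w 0.5229519291354975
rel along tool x,y -26.75998396989626 -35.565449960038805 F tool [-1.4  1.6 -0.3]
```

Request:
{"name": "apply_moves", "arguments": {"commands": [[[0.212,-0.15,0,0,0,3.5,0],[0.212,-0.15,0,0,0,3.5,0],[0.212,-0.15,0,0,0,3.5,0],[0.212,-0.15,0,0,0,3.5,0],[0.212,-0.15,0,0,0,3.5,0],[0.212,-0.15,0,0,0,3.5,0],[0.212,-0.15,0,0,0,3.5,0],[0.212,-0.15,0,0,0,3.5,0],[0.212,-0.15,0,0,0,3.5,0],[0.212,-0.15,0,0,0,3.5,0],[0.212,-0.15,0,0,0,3.5,0],[0.212,-0.15,0,0,0,3.5,0]]]}}

```text
time: 9.98
tool_pos: [519.6, 112.1, 66.4]
eef_rot: [0.988, -0.155, -0.001, 0.0]
contact_force: [-2.6, 1.0, 1.9]
grip_width: 0.5
```

```bash
python3 st.py;  python3 - <<'E'
from h import *
for c in('top','side'):
    shot(c,c+'3')
a=cv2.imread('pics/top3.png');b=cv2.imread('pics/side3.png')
o=np.hstack([cv2.resize(a[130:280,170:320],(400,400),interpolation=2),cv2.resize(b[130:250,160:280],(400,400),interpolation=2)]);cv2.imwrite('pics/z3.png',o)
E
```

```text
9.98 q [-0.03  0.51 -0.38  1.95  0.28  0.73 -0.89] p [519.6 112.1  66.4] yaw -17.9 zax [-0.002  0.    -1.   ] F [-2.6  1.   1.9] T [0.02 0.41 0.02] w 0.5152455455142678
rel along tool x,y -28.026507278962843 -35.17561671772841 F tool [-2.8 -0.1 -1.9]
```

View pics/z3.png

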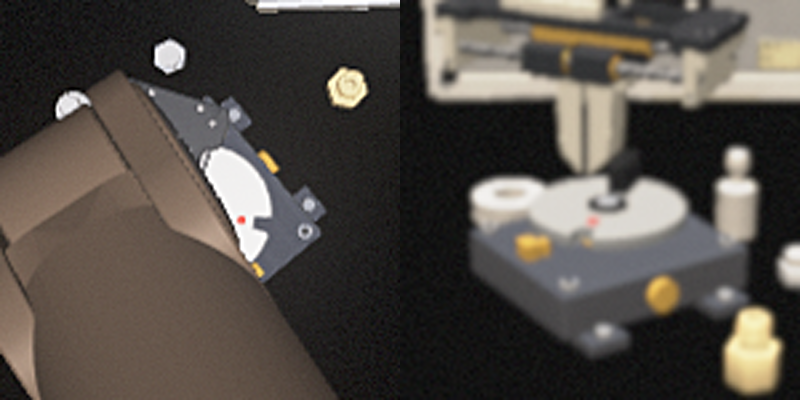

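```bash
python3 - <<'E'
from h import *
im=cv2.imread('pics/top3.png')[:,:,::-1]; m=measure(im,58); d=(m['red']-np.array([535.5,69.6,58])); print(d,np.hypot(*d[:2]),np.degrees(np.arctan2(d[1],d[0])))
E
```

```text
[ -4.57088787 -27.93531521   0.        ] 28.306798688597375 -99.29261840089468
```

Request:
{"name": "apply_moves", "arguments": {"commands": [[[0.215,-0.15,0,0,0,3.5,0],[0.215,-0.15,0,0,0,3.5,0],[0.215,-0.15,0,0,0,3.5,0],[0.215,-0.15,0,0,0,3.5,0],[0.215,-0.15,0,0,0,3.5,0],[0.215,-0.15,0,0,0,3.5,0],[0.215,-0.15,0,0,0,3.5,0],[0.215,-0.15,0,0,0,3.5,0],[0.215,-0.15,0,0,0,3.5,0],[0.215,-0.15,0,0,0,3.5,0],[0,0,0,0,0,0,0]]]}}

```text
time: 11.0
tool_pos: [546.8, 113.3, 66.7]
eef_rot: [0.896, -0.445, -0.0, -0.001]
contact_force: [0.3, 2.3, 0.4]
grip_width: 0.4
```

```bash
python3 st.py;  python3 - <<'E'
from h import *
for c in('top','side'):
    shot(c,c+'4')
a=cv2.imread('pics/top4.png');b=cv2.imread('pics/side4.png')
o=np.hstack([cv2.resize(a[130:280,170:320],(400,400),interpolation=2),cv2.resize(b[130:250,160:280],(400,400),interpolation=2)]);cv2.imwrite('pics/z4.png',o)
im=a[:,:,::-1]; m=measure(im,58); d=(m['red']-np.array([535.5,69.6,58])); print(d,np.hypot(*d[:2]),np.degrees(np.arctan2(d[1],d[0])))
E
```

```text
11.0 q [-0.14  0.52 -0.22  1.89  0.16  0.74 -1.37] p [546.8 113.3  66.7] yaw -52.8 zax [ 0.     0.001 -1.   ] F [0.3 2.3 0.4] T [ 0.66 -0.01  0.02] w 0.375404325381952
rel along tool x,y -27.672025517301357 -35.12979849883447 F tool [-1.7 -1.6 -0.4]Traceback (most recent call last):
  File "<stdin>", line 6, in <module>
KeyError: 'red'
```

View pics/z4.png

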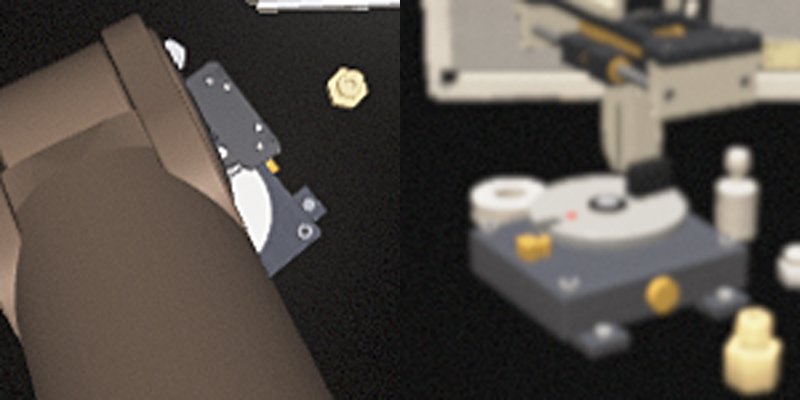

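```bash
cat >> h.py <<'E'
def redside(im,zt):
    f=im.astype(int); w=np.clip(f[...,0]-np.maximum(f[...,1],f[...,2])-40,0,None); w[:170]=0; w[:,:180]=0; w[230:]=0; w[:,270:]=0
    v,u=np.nonzero(w); ww=w[v,u]; p=((u*ww).sum()/ww.sum(),(v*ww).sum()/ww.sum()); return p,atz('side',p,zt)
E
python3 - <<'E'
from h import *
# side-camera bias: use pictures 0 and 3 with known angles
for n in '034':
    im=cv2.imread(f'pics/side{n}.png')[:,:,::-1]; p,q=redside(im,58); print(n,np.round(p,2),q.round(1))
im=cv2.imread('pics/top0.png')[:,:,::-1]; print(measure(im,58)['red'])
im=cv2.imread('pics/top3.png')[:,:,::-1]; print(measure(im,58)['red'])
print(tip_of('side','notch')[:2],tip_of('side','spindle_top')[:1],tip_of('side','fin_top')[:1])
E
```

```text
0 [226.85 201.59] [552.6  17.7  58. ]
3 [218.69 203.99] [538.    4.3  58. ]
4 [217.59 205.35] [536.8  -2.4  58. ]
[559.56341804  84.76486666  58.        ]
[530.92911213  41.66468479  58.        ]
[{'uv': [203.5, 198.8], 'p': 0.95}] [{'uv': [222.2, 190.5], 'p': 0.77}] [{'uv': [236.1, 176.9], 'p': 0.71}]
```

```bash
python3 - <<'E'
from h import *
C=np.array([535.5,69.6,58])
def rs(im):
    f=im.astype(int); w=np.clip(f[...,0]-np.maximum(f[...,1],f[...,2])-25,0,None)*(f[...,1]-f[...,2]<25); w[:180]=0; w[:,195:]*=1; w[:,:190]=0; w[202:]=0; w[:,250:]=0
    v,u=np.nonzero(w); ww=w[v,u]; return ((u*ww).sum()/ww.sum(),(v*ww).sum()/ww.sum()),len(u)
for n in '01234':
    im=cv2.imread(f'pics/side{n}.png')[:,:,::-1]; p,k=rs(im); q=atz('side',p,58); d=q-C; print(n,k,np.round(p,2),d.round(1),np.degrees(np.arctan2(d[1],d[0])))
for a in (32.2,-99.3,-130,-134,-137,-140.4):
    print(a,proj('side',[C+[28.2*np.cos(np.radians(a)),28.2*np.sin(np.radians(a)),0]]))
E
```

```text
0 10 [233.51 188.79] [23.4 17.3  0. ] 36.49612663473908
1 10 [233.51 188.77] [23.4 17.4  0. ] 36.622172915198405
2 10 [234.75 190.05] [26.7 10.5  0. ] 21.415088187647918
3 12 [217.34 195.94] [ -5.6 -25.6   0. ] -102.43951618851037
4 9 [211.   194.17] [-20.  -17.8   0. ] -138.32548927088507
32.2 [[233.62164171 189.19213679]]
-99.3 [[217.71800713 196.3927021 ]]
-130 [[211.60792029 194.9194792 ]]
-134 [[211.00198766 194.64137008]]
-137 [[210.58334106 194.42254479]]
-140.4 [[210.14752419 194.16485676]]
```

Request:
{"name": "apply_moves", "arguments": {"commands": [[[0.15,-0.11,0,0,0,2.5,0],[0.15,-0.11,0,0,0,2.5,0],[0,0,0,0,0,0,0],[-0.5,0,0,0,0,0,0],[-1.0,0,0,0,0,0,0],[0,0,-3,0,0,0,0],[0,0,-3,0,0,0,0],[-3.5,0,-2,0,0,0,0],[-3.5,0,0,0,0,0,0],[-3.5,0,0,0,0,0,0],[-3.5,0,0,0,0,0,0]]]}}

```text
time: 12.17
tool_pos: [466.2, 243.5, 147.2]
eef_rot: [0.875, -0.484, 0.0, -0.0]
contact_force: [0.4, 0.7, 0.1]
grip_width: 0.6
```

```bash
python3 st.py;  python3 - <<'E'
from h import *
for c in('top','side'):
    shot(c,c+'5')
a=cv2.imread('pics/top5.png');b=cv2.imread('pics/side5.png')
o=np.hstack([cv2.resize(a[130:280,170:320],(400,400),interpolation=2),cv2.resize(b[130:250,160:280],(400,400),interpolation=2)]);cv2.imwrite('pics/z5.png',o)
im=a[:,:,::-1]; m=measure(im,58); print(m); C=m['ctr']
d=(m['red']-C); print(d,np.hypot(*d[:2]),np.degrees(np.arctan2(d[1],d[0])))
print(tip_of('top','notch')[:1],tip_of('top','fin_top')[:1])
E
```

```text
12.17 q [-0.39  0.38 -0.25  1.9   0.12  0.88 -1.71] p [466.2 243.5 147.2] yaw -57.8 zax [ 0.001 -0.    -1.   ] F [0.4 0.7 0.1] T [ 0.01 -0.04 -0.03] w 0.5612840859883194
rel along tool x,y -183.77208319528063 -33.65844295238436 F tool [-0.4 -0.7 -0.1]
{'ctr': array([535.64528447,  69.64866636,  58.        ]), 'ell': ((245.82870483398438, 209.634521484375), (50.663753509521484, 50.90264892578125), 4.527562141418457), 'red': array([514.12714635,  51.98724599,  58.        ]), 'brass': [(np.int32(26), array([270.2, 190.1]), array([574.4,  21.4,  48. ])), (np.int32(26), array([221.9, 230.1]), array([495.8, 117. ,  48. ])), (np.int32(12), array([260.5, 227.5]), array([500.7,  41. ,  48. ])), (np.int32(36), array([264.4, 231.9]), array([491.9,  33.4,  48. ]))]}
[-21.51813812 -17.66142038   0.        ] 27.838032223065774 -140.62191219389769
[{'uv': [258.6, 229.5], 'p': 0.8}] [{'uv': [235.9, 196.1], 'p': 0.67}]
```

View pics/z5.png

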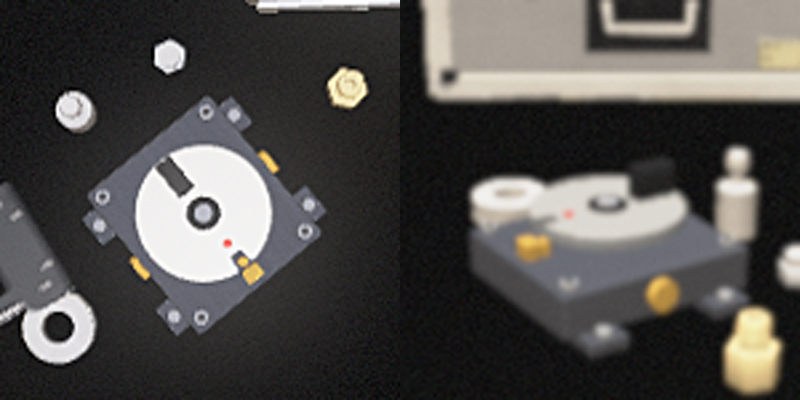

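```bash
python3 - <<'E'
import cv2
a=cv2.imread('pics/top5.png');cv2.imwrite('pics/z5b.png',cv2.resize(a[205:245,235:285],(750,600),interpolation=cv2.INTER_CUBIC))
E
```

```text
(no output)
```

View pics/z5b.png

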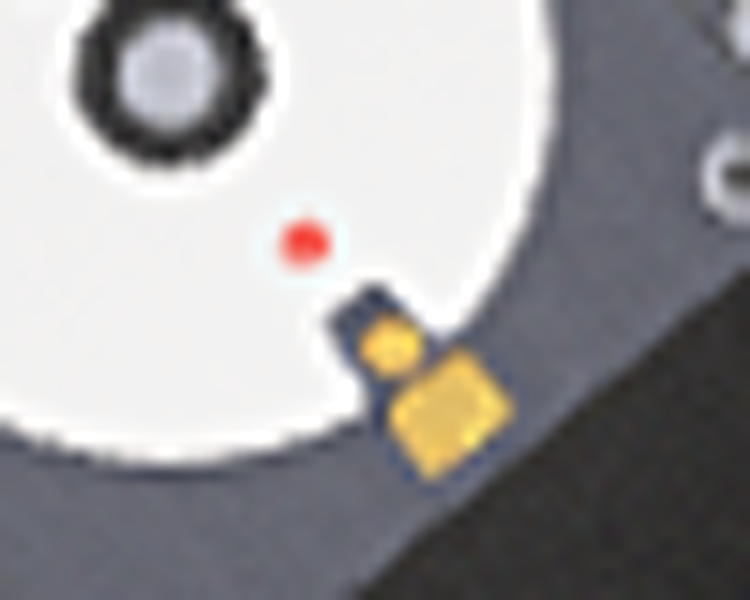

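The disc is aligned within 0.5°: the pin shows centred in the notch. I'll press with the fingers straddling the spindle and clear of the fin.

Request:
{"name": "apply_moves", "arguments": {"commands": [[[0,0,0,0,0,-7.1,4.5],[3.57,1.13,0,0,0,0,4.5],[3.57,1.13,0,0,0,0,4.5],[3.57,1.13,0,0,0,0,4.5],[3.57,1.13,0,0,0,0,4.5],[3.57,1.13,0,0,0,0,4.5],[0,0,0,0,0,0,4.5],[0,0,0,0,0,0,4.5]]]}}

```text
time: 13.03
tool_pos: [537.3, 63.8, 146.3]
eef_rot: [0.902, -0.432, 0.0, 0.001]
contact_force: [0.2, 0.4, -0.8]
grip_width: 43.7
```

```bash
python3 st.py
```

```text
13.03 q [-0.05  0.4  -0.22  1.86  0.11  0.89 -1.22] p [537.3  63.8 146.3] yaw -51.2 zax [-0.    -0.002 -1.   ] F [ 0.2  0.4 -0.8] T [ 0.   -0.03  0.01] w 43.71496372225953
rel along tool x,y 5.953631053660453 2.5231853981071777 F tool [-0.2 -0.4  0.8]
```

Request:
{"name": "apply_moves", "arguments": {"commands": [[[-0.6,-0.25,0,0,0,0,4.5],[0,0,3,0,0,0,4.5],[0,0,2.4,0,0,0,4.5],[0,0,0,0,0,0,4.5],[0,0,0,0,0,0,4.5]]]}}

```text
time: 13.45
tool_pos: [533.3, 75.9, 92.1]
eef_rot: [0.904, -0.428, -0.001, 0.001]
contact_force: [-0.3, -0.2, 0.5]
grip_width: 44.7
```

```bash
python3 st.py; python3 - <<'E'
from h import *
shot('side','side6'); b=cv2.imread('pics/side6.png'); cv2.imwrite('pics/z6.png',cv2.resize(b[110:250,160:300],(600,600),interpolation=2))
E
```

```text
13.45 q [-0.08  0.46 -0.22  1.92  0.14  0.77 -1.26] p [533.3  75.9  92.1] yaw -50.7 zax [-0.003 -0.    -1.   ] F [-0.3 -0.2  0.5] T [-0.03 -0.02 -0.01] w 44.68431993352132
rel along tool x,y -5.952200668011111 -2.0491400942622047 F tool [-0.   0.4 -0.5]
```

View pics/z6.png

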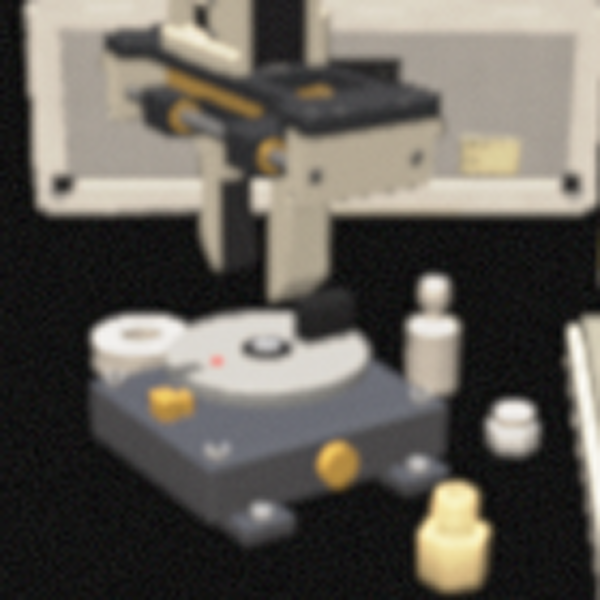

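Request:
{"name": "apply_moves", "arguments": {"commands": [[[0.5,0.2,0,0,0,0,4.5],[0,0,0,0,0,0,4.5],[0,0,0,0,0,0,4.5],[0,0,0,0,0,0,4.5],[0,0,0,0,0,0,4.5],[0,0,0,0,0,0,4.5]]]}}

```text
time: 14.0
tool_pos: [536.5, 69.4, 93.0]
eef_rot: [0.903, -0.429, 0.0, -0.0]
contact_force: [-0.5, -0.0, 0.5]
grip_width: 45.1
```

```bash
python3 st.py
```

```text
14.0 q [-0.07  0.46 -0.21  1.92  0.14  0.77 -1.25] p [536.5  69.4  93. ] yaw -50.8 zax [ 0.  0. -1.] F [-0.5 -0.   0.5] T [0.03 0.01 0.05] w 45.097304471236924
rel along tool x,y 1.0834481365906539 -0.40016520005873657 F tool [-0.3  0.4 -0.5]
```

Request:
{"name": "apply_moves", "arguments": {"commands": [[[0,0,1.2,0,0,0,4.5],[0,0,1.2,0,0,0,4.5],[0,0,0.6,0,0,0,4.5],[0,0,0,0,0,0,4.5],[0,0,0,0,0,0,4.5],[0,0,0,0,0,0,4.5]]]}}

```text
time: 14.5
tool_pos: [536.7, 69.5, 63.2]
eef_rot: [0.903, -0.429, 0.0, -0.0]
contact_force: [0.8, 0.4, -0.0]
grip_width: 45.0
```

Request:
{"name": "apply_moves", "arguments": {"commands": [[[0,0,0.2,0,0,0,4.5],[0,0,0.2,0,0,0,4.5],[0,0,0.2,0,0,0,4.5],[0,0,0.1,0,0,0,4.5],[0,0,0,0,0,0,4.5],[0,0,0,0,0,0,4.5]]]}}

```text
time: 15.0
tool_pos: [536.7, 69.4, 55.8]
eef_rot: [0.903, -0.429, 0.0, -0.0]
contact_force: [0.5, 0.6, 1.0]
grip_width: 44.9
```

```bash
python3 st.py
```

```text
15.0 q [-0.08  0.52 -0.2   1.95  0.16  0.69 -1.26] p [536.7  69.4  55.8] yaw -50.8 zax [ 0.001  0.    -1.   ] F [0.5 0.6 1. ] T [-0.07 -0.28 -0.04] w 44.876076142548214
rel along tool x,y 1.2254881665411501 -0.6120845413247121 F tool [-0.2 -0.8 -1. ]
```

Request:
{"name": "apply_moves", "arguments": {"commands": [[[0,0,0.15,0,0,0,4.5],[0,0,0.15,0,0,0,4.5],[0,0,0.1,0,0,0,4.5]]]}}

```text
time: 15.25
tool_pos: [536.7, 69.4, 51.8]
eef_rot: [0.903, -0.429, 0.0, -0.0]
contact_force: [0.6, -0.3, 4.3]
grip_width: 45.0
```

Request:
{"name": "apply_moves", "arguments": {"commands": [[[0,0,0.15,0,0,0,4.5],[0,0,0.15,0,0,0,4.5],[0,0,0.1,0,0,0,4.5],[0,0,0,0,0,0,4.5]]]}}

```text
time: 15.58
tool_pos: [536.6, 69.4, 47.5]
eef_rot: [0.903, -0.429, 0.0, -0.0]
contact_force: [1.4, 0.4, 2.7]
grip_width: 44.9
```

Request:
{"name": "apply_moves", "arguments": {"commands": [[[0,0,0.1,0,0,0,4.5],[0,0,0.1,0,0,0,4.5],[0,0,0,0,0,0,4.5]]]}}

```text
time: 15.83
tool_pos: [536.7, 69.4, 47.0]
eef_rot: [0.903, -0.429, 0.0, -0.0]
contact_force: [-2.5, -0.6, 20.3]
grip_width: 45.2
```

```bash
python3 st.py
```

```text
15.83 q [-0.08  0.53 -0.2   1.95  0.16  0.67 -1.27] p [536.7  69.4  47. ] yaw -50.8 zax [ 0.001 -0.    -1.   ] F [-2.5 -0.6 20.3] T [-0.22  0.75 -0.04] w 45.2105568546949
rel along tool x,y 1.2143800472443176 -0.5801356734760185 F tool [ -1.    2.3 -20.3]
```

It stopped at z=47.0 mm, exactly the seated height, at 20 N. Now I retreat and check.

Request:
{"name": "apply_moves", "arguments": {"commands": [[[0,0,-0.5,0,0,0,4.5],[0,0,-1.5,0,0,0,4.5],[0,0,-3,0,0,0,4.5],[0,0,-3,0,0,0,4.5],[0,0,-3,0,0,0,4.5],[-3.5,0,-1,0,0,0,4.5],[-3.5,0,0,0,0,0,4.5],[-3.5,0,0,0,0,0,4.5],[-3.5,0,0,0,0,0,4.5],[-3.5,0,0,0,0,0,4.5],[0,0,0,0,0,0,4.5],[0,0,0,0,0,0,4.5]]]}}

```text
time: 16.83
tool_pos: [423.8, 206.3, 165.4]
eef_rot: [0.904, -0.427, -0.001, 0.001]
contact_force: [-0.3, -1.7, 0.6]
grip_width: 44.9
```

```bash
python3 st.py;  python3 - <<'E'
from h import *
for c in('top','side'):
    shot(c,c+'7')
a=cv2.imread('pics/top7.png');b=cv2.imread('pics/side7.png')
o=np.hstack([cv2.resize(a[130:280,170:320],(400,400),interpolation=2),cv2.resize(b[130:250,160:280],(400,400),interpolation=2)]);cv2.imwrite('pics/z7.png',o)
m=measure(a[:,:,::-1],47); d=m['red']-m['ctr']; print(m,np.degrees(np.arctan2(d[1],d[0])))
for l in('ring','fitting','weight','nut'):
  for r in tip_of('top',l)[:1]: print(l,r)
E
```

```text
16.83 q [-0.31  0.28 -0.31  1.99  0.11  0.89 -1.56] p [423.8 206.3 165.4] yaw -50.5 zax [-0.002 -0.001 -1.   ] F [-0.3 -1.7  0.6] T [-0.04 -0.08 -0.03] w 44.88197647290167
rel along tool x,y -176.21119854969143 -0.3119890597238099 F tool [ 1.2  1.3 -0.6]
{'ctr': array([535.61256002,  69.64472431,  47.        ]), 'ell': ((245.91134643554688, 209.81642150878906), (49.980560302734375, 50.39211654663086), 30.9388370513916), 'red': array([514.10503155,  51.99398215,  47.        ]), 'brass': [(np.int32(26), array([270.2, 190.1]), array([574.4,  21.4,  48. ])), (np.int32(26), array([221.9, 230.1]), array([495.8, 117. ,  48. ])), (np.int32(12), array([260.5, 227.5]), array([500.7,  41. ,  48. ])), (np.int32(37), array([264.4, 232. ]), array([491.8,  33.4,  48. ]))]} -140.62504823926446
ring {'uv': [191.8, 252.9], 'p': 0.59}
fitting {'uv': [298.1, 164.8], 'p': 0.68}
weight {'uv': [193.7, 174.6], 'p': 0.63}
nut {'uv': [232.3, 151.8], 'p': 0.67}
```

View pics/z7.png

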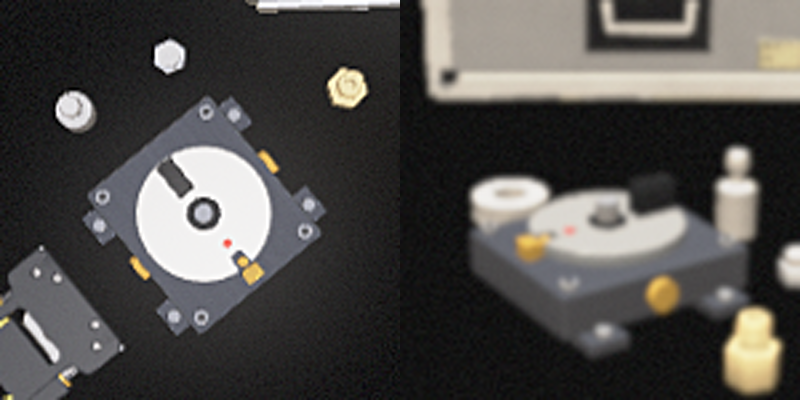

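Request:
{"name": "apply_moves", "arguments": {"commands": [[[-2,0,-2,0,0,0,4.5],[-2,0,-2,0,0,0,4.5],[0,0,0,0,0,0,4.5],[0,0,0,0,0,0,4.5],[0,0,0,0,0,0,4.5],[0,0,0,0,0,0,4.5]]]}}

```text
time: 17.63
tool_pos: [400.8, 234.7, 204.9]
eef_rot: [0.903, -0.43, -0.0, 0.001]
contact_force: [0.6, -0.7, -0.3]
grip_width: 44.8
```

```bash
python3 st.py; python3 - <<'E'
from h import *
a=shot('top','top8').astype(int); b=shot('side','side8').astype(int)
t0=cv2.imread('pics/top0.png')[:,:,::-1].astype(int); s0=cv2.imread('pics/side0.png')[:,:,::-1].astype(int)
def df(x,y,r): u,v,w,h=r; return np.abs(x-y)[v:v+h,u:u+w].mean().round(1)
print('top weight,nut,fitting',[df(a,t0,r) for r in [(188,160,20,22),(225,143,18,18),(290,152,20,20)]])
print('side ring,weight,nut,fitting',[df(b,s0,r) for r in [(180,183,20,12),(252,172,18,32),(272,200,16,18),(256,220,20,30)]])
finish_job()
E
```

```text
17.63 q [-0.36  0.22 -0.33  1.96  0.09  0.98 -1.63] p [400.8 234.7 204.9] yaw -50.9 zax [-0.001 -0.001 -1.   ] F [ 0.6 -0.7 -0.3] T [-0.05 -0.12  0.  ] w 44.81804798602856
rel along tool x,y -212.72633481023863 0.6822463347886997 F tool [0.9 0.  0.3]
top weight,nut,fitting [np.float64(2.9), np.float64(2.6), np.float64(2.5)]
side ring,weight,nut,fitting [np.float64(2.2), np.float64(2.1), np.float64(2.2), np.float64(1.9)]
the job is handed in; nothing more can be done
```

The valve block is closed: the disc is fully home with the pin in the notch, and the job is handed in at about 17.7 s. No verdict came back.

- **Turning:** I pushed the fin's counter-clockwise side with the closed fingertips and turned the disc about 173° clockwise. The notch ended at -140.6° against the pin at -140.4°. The camera picture showed the pin about 0.5 mm off the notch's centre, well within its clearance.
- **Pressing:** I set the fingers either side of the spindle, clear of the fin, and pressed straight down. The fingertips stopped at 47.0 mm, which is the seated height, with the force rising to about 20 N.
- **Last checks:** After backing off, the spindle stood proud of the disc and the notch angle had not changed. The ring, fitting, weight and nut looked the same as in the first pictures, within image noise. The ring could only be compared in the side view, because the gripper hid it from above. The arm was well clear, with no contact force beyond sensor noise.
- **Disagreement:** While pushing, the disc lagged the tool's rotation by about 8°, and the two cameras differed by about 4° on the disc angle. I set the final angle from an unobstructed top view instead.

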